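# Lock the sloping reagent case

## Robot

A 7-joint arm with a two-finger parallel gripper is mounted at the origin on the work surface. World frame = base frame: x ahead of the robot, y to its left, z up, the work surface at z = 0. Lengths are in mm, angles in rad, forces in N, time in s.
With the tool pointing down it reaches from about 400 to 875 mm from the base axis. Payload 4.4 kg.
Tool frame: the origin (TCP) lies between the finger pads; the fingertips stand 17 mm ahead of it and the grasp point (between the pads) lies 2 mm behind it; z points along the fingers, y is the line along which they close (so a half turn about z gives the same grasp; the last joint's range is limited). The gripper opens to 85 mm and grips with 20 to 120 N. Pads are 22 mm wide; open, the fingers measure 114 mm over their backs; the gripper's body (76 mm by 85 mm) begins 54 mm behind the grasp point. The pads swing forward as they close: fully open they stand 13 mm farther back than shut.
Start: joints at [-1.25, 0.628, 0.038, 1.517, -0.027, 0.996, -0.02], TCP at [245.176, 602.002, 248.313] pointing down, gripper open.
Joint ranges: [-3.06, 3.06], [-0.37, 2.12], [-1.25, 1.32], [0.18, 2.47], [-1.1, 4.24], [0.23, 1.98], [-2.94, 2.94]. Speed limits (rad/s): [2.57, 2.57, 3.14, 3.14, 3.14, 3.14, 3.14].

## Interface

Orientations are given as [roll, pitch, yaw] about the fixed x, y, z axes, in that order (R = Rz(yaw) Ry(pitch) Rx(roll)).
In Python, from cell import sensors, get_image, ctrl gives the robot as it stands.
- The arm moves only by the tool send_rows, never from a script. Its argument "series" is a list of rows, each a list of 3 entries, a list of its own where there are three numbers: the finger opening in mm, from 0 to 85.4, then the shift along the world's x, y, z in units of 60 mm (1.0 is 60 mm), then the turn, a rotation vector about the world's x, y, z in units of 5 degrees (1.0 is 5 degrees). A call has 1 to 8 rows; each row shifts and turns the commanded pose from where the row before left it; what a row does not reach is not made up. A row lasts 1/8 s, in which the tool goes at most 62.5 mm and 10.7 degrees, less where a joint would pass 70% of its speed; a pose out of reach is approached as far as the arm can. A call is refused whole if a number of a shift passes 1 or a number of a turn 1, either way. A call with a gripper value outside its range is refused whole. The fingers move at their own pace and stop on an object; the grip force is fixed at half the most. Time passes only in rows, so rows that do not move let the fingers close. It gives the time, the measured TCP pose, the force, the opening and the grip force at its end, in the units of the state.
- sensors.read_state(): the state, without advancing time (a new reading comes with each control period).
- get_image(name): name is "side" or "top" or "wrist"; returns a dict with "img" (420x560x3 uint8, red, green, blue), "depth" (420x560 float32, mm along the optical axis (not along the pixel's ray), 0 where there is no reading), "vfov" (degrees; the focal length in pixels is half the picture's height over the tangent of half this angle, whatever the lens; pixels are square), "cx", "cy" (the principal point, pixels), "world_to_cam" (4x4, takes a point from world to camera coordinates). Camera axes: x right, y down, z forward; pixel columns grow to the right and rows downward; lengths in mm; the calibration is good to about 2 mm. A picture is of the moment at which its call begins.
- ctrl.finish_job(): hands the job in; it is judged then, once.
The state is a dict: "clock": time; "qpos": joint angles; "qd": joint speeds; "tau": joint torques, N m; "eef_pos": TCP position; "tool_rot": TCP orientation; "force": force on the tool from outside, world axes, zero at the start; "torque": the same for the moment, N m; "width": finger opening in mm; "gripper_force": force on a finger pad.
Only numpy, scipy, OpenCV 4.12 (cv2) and the standard library are available. Lean on these libraries where they do the work, as an engineer would, in place of code of your own. Each camera call takes 0.05 s, during which the arm holds its last target. There are 200 camera calls.

## Task

Lock up the reagent case for the night. First swing the steel hasp down over the brass turning staple until it lies flat against the case; then take the square key from its stand, push it fully home into the square socket of the staple, and turn it clockwise a quarter turn to its stop. Leave the key in the lock, and leave the bottle, the carton and the vial rack where they stand.

Things in the scene. Friction and masses are not known exactly. Their poses are not given: they have to be found in the camera images.
- case: White steel reagent case, fixed to the bench, wedge shaped: 220 deep (x) by 200 wide (y), 60 high at the front (-x, its low side, turned mostly to the robot's right) rising at 30 degrees to 187 at the back. Origin: centre of its underside, x to the back, z up. The sloping face carries hasp and staple on the middle line.
- hasp (a joint): Angle of the steel hasp on its hinge, rad: 0 = closed, lying flat on the slope, pointing down-slope, with its window round the staple; it grows as the hasp swings up and back towards the top of the slope (1.57 = at right angles to the face, 2.5 = limit). A stiff hinge: it stays where it is left (about 0.05 N m).
- hasp_hinge (a point): Middle of the hinge line, 5 off the slope. The frame turns with the hasp: y along the hinge (level), -x along the strap to its free end, z outward when closed. Strap 56 wide, 4 thick (2 either side of this line), 118 long from the hinge: solid 0 to 36, window 52 long by 34 wide from 36 to 88, solid tab 88 to 118.
- hasp_tip (a point): Middle of the solid tab at the free end of the hasp, on its outward side, 103 from the hinge; axes as hasp_hinge.
- staple (a joint): Angle of the brass turning staple, rad: near 0 = unlocked, its long head along the slope so that the hasp passes over; turned clockwise (seen from outside the face) to 1.57, its stop = head across the window, locked. It stays where it is left (about 0.04 N m).
- socket (a point): Centre of the mouth of the staple's square socket, 24 off the slope, 62 down-slope of the hinge. z points out of the face (30 degrees from vertical, leaning to the robot's right), x along the long head (up-slope when unlocked); the frame turns with the staple. Socket 11.2 square, sides along x and y, 21 deep, 1.5 chamfers. Head 46 long by 22 wide, its top level with the mouth.
- stand: Grey plastic block 60 x 60 x 40 high, fixed to the bench, origin under its centre. It has a 12 square hole, 25 deep, in the middle of the top, in which the key stands. It may be at the robot's left or right of the case.
- key: Loose steel key, 110 g. Origin at the centre of its lower end (tip), z up along the shank. Shank 10 square and 55 long (sides along x and y), then a flat wing 40 wide (x), 10 thick (y), 26 high, from 55 to 81 above the tip. In the stand its tip is 15 above the bench. Being square it fits the socket in any of four ways.
- key_grip (a point): Middle of the key's wing, 68 above its tip; axes as the key.
- bottle: Amber reagent bottle with a white cap, 64 across, 130 high, loose; origin under its centre. Leave alone.
- carton: Small cardboard carton 90 x 60 x 70 high, loose; origin under its centre. Leave alone.
- rack: Black vial rack 80 x 110 x 45 high with eight round holes, loose; origin under its centre. Leave alone.
There are look-alikes about, which are no part of the job. Several things have the shape of the key; the one meant has the colours described above.

How it is judged (in metres and radians):
On the way, in this order (a step that is already met when the one before it is completed fails the run):
1. the hasp lies closed over the staple (within 0.08 rad) (value of joint hasp below 0.08 rad), for 0.2 s.
2. with the hasp closed, the key stands fully home in the socket (tip at least 16 mm below the mouth, in line with it) (value of joint hasp below 0.08 rad and z of key in the frame of socket below -0.016 m and x of key in the frame of socket between -0.004 and 0.004 m and y of key in the frame of socket between -0.004 and 0.004 m and angle between the z axis of key and the z axis of socket, either way round below 0.17 rad), for 0.1 s.
3. the key, still home, has turned the staple clockwise to beyond 1.25 rad (all of step 2 and value of joint staple above 1.25 rad), for 0.2 s.
At the end, for the whole second after the job is handed in: The hasp is closed (within 0.08 rad), the staple is turned past 1.25 rad, the key stands at rest in the socket with its tip at least 16 mm below the mouth, within 4 mm of its axis and 0.17 rad of its direction (all of step 3 and linear speed of key below 0.03 m/s and angular speed of key below 0.3 rad/s); the robot touches nothing.
It fails at once if the bottle is pushed more than 30 mm or tipped over (distance of bottle from where it was at the start of the episode above 0.03 m or angle between bottle's own z axis and vertical above 0.5 rad).
It fails at once if the carton is pushed more than 30 mm or tipped over (distance of carton from where it was at the start of the episode above 0.03 m or angle between carton's own z axis and vertical above 0.5 rad).
It fails at once if the rack is pushed more than 30 mm or tipped over (distance of rack from where it was at the start of the episode above 0.03 m or angle between rack's own z axis and vertical above 0.5 rad).
It also fails if it takes over 69 s, if anything falls off the work surface, if the arm or the gripper's body presses on something with over 40 N, if the wrist force passes 120 N, or if a joint passes its speed limit or range.

## Working session

There is one attempt and no reset: what is moved stays moved. The work goes in short steps, Python scripts to look and compute and a tool call to move; the robot and the scene stay as the last step left them, time stands still between calls to the robot, and variables do not carry over. Pictures are saved under pics/ and viewed, at most 11 in all, crops included, and the job is handed in when it is done.

Besides the shell and the picture viewer there is one more tool, called as name([rows], argument=value, ...), one row to a line, values as JSON. send_rows: Moves the arm, as the interface text tells. Its arguments: {"type":"object","properties":{"series":{"type":"array"}},"required":["series"]}

```bash
mkdir -p pics; cat > h.py <<'E'
import numpy as np, cv2
from cell import sensors, get_image, ctrl
from scipy.spatial.transform import Rotation as R
def cam(n, tag):
    d=get_image(n); np.savez(f'pics/{tag}.npz',**d); cv2.imwrite(f'pics/{tag}.png',d['img'][:,:,::-1]); return d
def load(tag): return np.load(f'pics/{tag}.npz')
def pt(d,u,v,z=None):
    f=210/np.tan(np.radians(float(d['vfov']))/2)
    z=np.median(d['depth'][int(v)-1:int(v)+2,int(u)-1:int(u)+2]) if z is None else z
    c=np.array([(u-d['cx'])/f*z,(v-d['cy'])/f*z,z,1])
    return (np.linalg.inv(d['world_to_cam'])@c)[:3]
def proj(d,P):
    f=210/np.tan(np.radians(float(d['vfov']))/2)
    c=(d['world_to_cam']@np.c_[np.atleast_2d(P),np.ones(len(np.atleast_2d(P)))].T)[:3]
    return np.c_[c[0]/c[2]*f+d['cx'],c[1]/c[2]*f+d['cy']]
E
python3 - <<'E'
from h import *
a=cam('side','s0');b=cam('top','t0')
for d in(a,b): print(d['vfov'],d['cx'],d['cy'],np.linalg.inv(d['world_to_cam']).round(2).tolist())
cv2.imwrite('pics/st0.png',cv2.resize(np.vstack([a['img'],b['img']])[:,:,::-1],(400,600)))
print(sensors.read_state())
E
```

```text
42.48615710432468 280.7174500937686 208.17051955743185 [[-0.94, -0.26, 0.21, 258.46], [-0.33, 0.74, -0.59, 782.88], [-0.01, -0.63, -0.78, 1100.57], [0.0, 0.0, 0.0, 1.0]]
57.415863157186884 284.9946784252008 218.60886723784455 [[0.02, -0.99, 0.15, 382.09], [-1.0, -0.02, 0.01, 13.53], [-0.0, -0.15, -0.99, 1133.55], [0.0, 0.0, 0.0, 1.0]]
{'clock': 0.1, 'qpos': array([-1.24981166,  0.62925057,  0.03841598,  1.51823404, -0.02700425,
        0.996289  , -0.01999852]), 'qd': array([ 0.00010782, -0.00199146, -0.00106437, -0.00279218,  0.00141075,
        0.00163109, -0.00032187]), 'tau': array([ 2.74309328e-03, -5.64527392e+01,  1.23018455e+00, -1.93971652e+01,
        1.12511055e-02,  5.37544809e-03, -4.42652080e-06]), 'eef_pos': array([244.95005368, 601.52927823, 247.49333185]), 'tool_rot': array([-3.13992846e+00, -4.79114424e-06,  2.75483120e+00]), 'force': array([-0.06489196, -0.50355666, -0.42889778]), 'torque': array([0.01324709, 0.01575707, 0.00185057]), 'gripper_force': 0.0, 'width': 84.9619577756922}
```

View pics/t0.png

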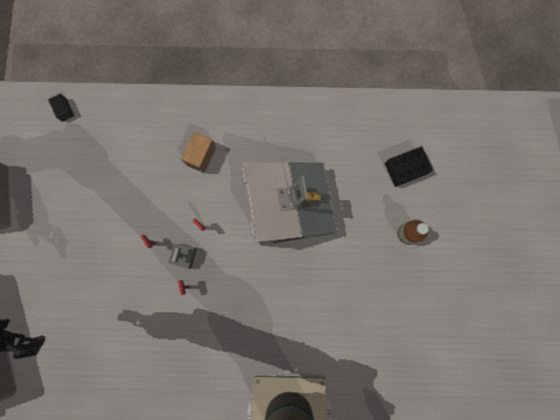

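View pics/s0.png

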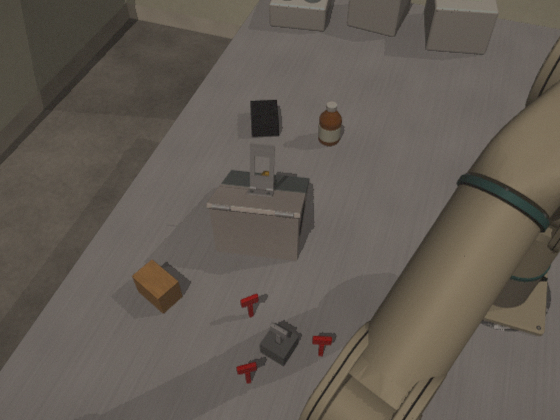

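```bash
python3 - <<'E'
from h import *
a=load('s0');b=load('t0')
A=cv2.resize(a['img'][130:270,200:340],(400,400),interpolation=2);A2=cv2.resize(a['img'][290:390,230:340],(400,200*100//110*2//2+0),interpolation=2)
B=cv2.resize(b['img'][145:255,235:345],(400,400),interpolation=2);B2=cv2.resize(b['img'][210:310,135:245],(400,200),interpolation=2)
A2=cv2.resize(a['img'][315:375,230:340],(400,200),interpolation=2);B2=cv2.resize(b['img'][225:280,135:245],(400,200),interpolation=2)
cv2.imwrite('pics/c1.png',np.hstack([np.vstack([A,A2]),np.vstack([B,B2])])[:,:,::-1])
# cloud heights along rows of top view
for v in (180,195,210,225):
    print(v,[pt(b,u,v).round(0).astype(int).tolist() for u in range(240,342,8)])
print('stand',[pt(b,u,v).round(0).tolist() for u,v in((172,250),(172,263),(195,250),(195,265),(184,248),(177,255),(190,257))])
E
```

```text
180 [[665, 158, 1], [620, 115, 185], [623, 95, 172], [627, 75, 161], [630, 55, 151], [634, 34, 136], [637, 13, 124], [616, -7, 208], [644, -31, 100], [648, -54, 86], [653, -78, 71], [671, -108, 1], [671, -132, 3]]
195 [[620, 157, -2], [581, 113, 184], [583, 94, 175], [586, 74, 165], [589, 54, 152], [591, 33, 144], [594, 12, 134], [598, -10, 116], [571, -26, 243], [601, -53, 109], [608, -78, 77], [612, -102, 62], [626, -133, -1]]
210 [[573, 155, 0], [573, 131, 3], [544, 92, 181], [546, 73, 169], [549, 53, 157], [551, 32, 145], [553, 11, 135], [556, -10, 122], [559, -32, 107], [562, -55, 94], [564, -78, 80], [567, -102, 68], [580, -133, -1]]
225 [[528, 153, 0], [528, 129, 0], [505, 91, 183], [507, 71, 173], [509, 51, 161], [511, 31, 151], [513, 10, 135], [515, -11, 127], [517, -33, 112], [519, -55, 100], [521, -78, 87], [524, -101, 73], [534, -133, 3]]
stand [[447.0, 339.0, 39.0], [410.0, 337.0, 39.0], [450.0, 280.0, 13.0], [407.0, 281.0, -1.0], [453.0, 305.0, 40.0], [431.0, 311.0, 86.0], [428.0, 287.0, 39.0]]
```

View pics/c1.png

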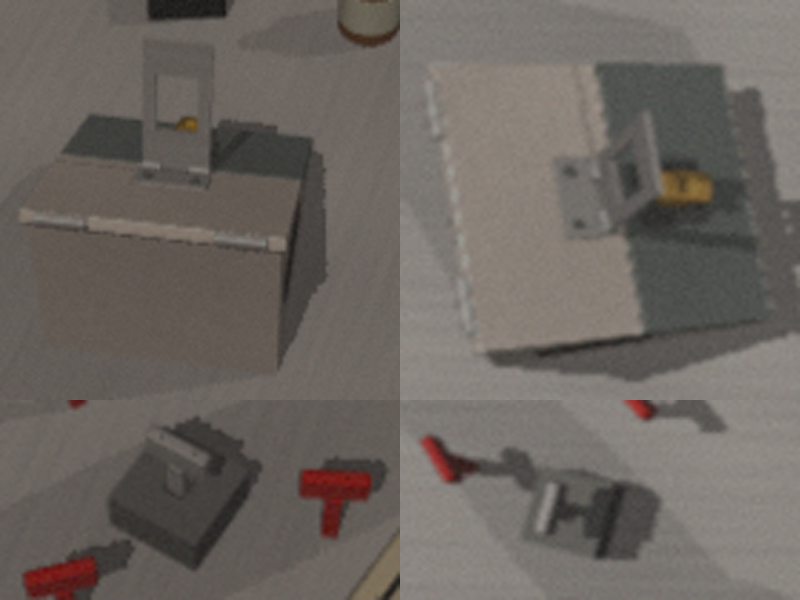

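```bash
cat >> h.py <<'E'
def atz(d,u,v,z):
    C=np.linalg.inv(d['world_to_cam'])[:3,3]; P=pt(d,u,v,500.); r=P-C; return C+r*(z-C[2])/r[2]
def cloud(d,u0,u1,v0,v1):
    uu,vv=np.meshgrid(np.arange(u0,u1),np.arange(v0,v1)); z=d['depth'][v0:v1,u0:u1].ravel(); uu=uu.ravel()[z>0];vv=vv.ravel()[z>0];z=z[z>0]
    f=210/np.tan(np.radians(float(d['vfov']))/2)
    c=np.c_[(uu-d['cx'])/f*z,(vv-d['cy'])/f*z,z,np.ones(len(z))]
    return (c@np.linalg.inv(d['world_to_cam']).T)[:,:3],np.c_[uu,vv]
E
python3 - <<'E'
from h import *
a=load('s0');b=load('t0')
for d,box in((b,(240,340,160,245)),(a,(205,312,165,215))):
    P,_=cloud(d,*box); m=(P[:,2]>65)&(P[:,2]<185); P=P[m]
    rng=np.random.default_rng(0);best=None
    for i in range(500):
        q=P[rng.choice(len(P),3,False)];n=np.cross(q[1]-q[0],q[2]-q[0]);n/=np.linalg.norm(n)+1e-9
        if abs(abs(n[2])-.866)>.05: continue
        k=abs((P-q[0])@n)<3
        if best is None or k.sum()>best.sum(): best=k
    Q=P[best];c=Q.mean(0);n=np.linalg.svd(Q-c)[2][2];n*=np.sign(n[2])
    print('plane',n.round(4),'tilt',np.degrees(np.arccos(n[2])).round(1),'downslope dir',np.degrees(np.arctan2(n[1],n[0])).round(2),'off',(n@c).round(1),'c',c.round(),best.sum(),len(P))
    h=(P-c)@n; k=h>12
    print('hasp/staple pts',P[k][::max(1,k.sum()//25)].round().tolist())
print('corners',[atz(b,u,v,z).round(1).tolist() for u,v,z in((243.3,162.9,187),(256.5,241.3,187),(323.6,162.9,60),(334,232.5,60))])
for z in(120,125,130):print('staple',atz(b,313.4,196.4,z).round(1))
# stand top
P,_=cloud(b,160,200,240,275);k=abs(P[:,2]-40)<4;Q=P[k]
r=cv2.minAreaRect(Q[:,:2].astype(np.float32));print('stand',r)
P,_=cloud(a,255,305,315,370);k=abs(P[:,2]-40)<4
print('stand side',cv2.minAreaRect(P[k][:,:2].astype(np.float32)))
for d,bx in((b,(160,200,240,275)),(a,(255,305,310,365))):
    P,_=cloud(d,*bx);k=P[:,2]>80;print('wing',P[k].mean(0).round(1),P[k].min(0).round(),P[k].max(0).round(),k.sum(),cv2.minAreaRect(P[k][:,:2].astype(np.float32)))
E
```

```text
plane [ 0.096  -0.4887  0.8672] tilt 29.9 downslope dir -78.88 off 163.1 c [581.  13. 131.] 4878 5776
hasp/staple pts [[614.0, 2.0, 177.0], [612.0, 10.0, 151.0], [605.0, 2.0, 170.0], [602.0, 5.0, 161.0], [599.0, 7.0, 147.0], [607.0, -50.0, 119.0], [595.0, 4.0, 156.0], [604.0, -50.0, 120.0], [594.0, 7.0, 146.0], [600.0, -47.0, 125.0], [604.0, -73.0, 107.0], [597.0, -47.0, 124.0], [589.0, 7.0, 144.0], [598.0, -54.0, 106.0], [585.0, 4.0, 153.0], [595.0, -56.0, 111.0], [582.0, 2.0, 155.0], [590.0, -53.0, 122.0], [579.0, 1.0, 154.0], [586.0, -47.0, 123.0], [590.0, -73.0, 106.0], [586.0, -48.0, 114.0], [576.0, 4.0, 145.0], [568.0, -6.0, 172.0], [564.0, -4.0, 163.0], [560.0, -9.0, 172.0]]
plane [ 0.0958 -0.4895  0.8667] tilt 29.9 downslope dir -78.93 off 161.6 c [580.  24. 136.] 2606 3537
hasp/staple pts [[615.0, -0.0, 185.0], [563.0, -12.0, 185.0], [612.0, 3.0, 176.0], [564.0, -9.0, 180.0], [595.0, -62.0, 111.0], [601.0, -56.0, 111.0], [602.0, 3.0, 169.0], [568.0, -6.0, 172.0], [592.0, -2.0, 163.0], [613.0, 10.0, 165.0], [581.0, 1.0, 167.0], [603.0, 9.0, 164.0], [572.0, -2.0, 164.0], [594.
[... 297 characters left out ...]
87.0], [464.1, 87.7, 187.0], [706.4, -89.0, 60.0], [504.6, -119.7, 60.0]]
staple [594.4 -56.5 120. ]
staple [593.4 -56.1 125. ]
staple [592.3 -55.8 130. ]
stand ((432.78948974609375, 315.0137634277344), (61.78466033935547, 59.38942337036133), 77.28459167480469)
stand side ((433.4173278808594, 316.9931335449219), (62.0942497253418, 61.60604476928711), 77.44548797607422)
wing [432.6 313.7  92.7] [414. 307.  80.] [452. 322. 101.] 74 ((432.8362731933594, 314.83465576171875), (10.863161087036133, 39.598209381103516), 75.75154876708984)
wing [432.9 319.8  91.8] [413. 310.  80.] [454. 398. 100.] 133 ((450.5464782714844, 350.1564636230469), (88.12326049804688, 39.311866760253906), 62.39106369018555)
```

send_rows([
  [0,[0.3,-0.5,0.1],[0,0,0.9]],
  [0,[0.55,-0.8,0.1],[0,0,0.9]],
  [0,[0.55,-0.8,0.1],[0,0,0.9]],
  [0,[0.55,-0.8,0],[0,0,0.9]],
  [0,[0.55,-0.8,0],[0,0,0.9]],
  [0,[0.55,-0.8,0],[0,0,0.9]],
  [0,[0.55,-0.8,0],[0,0,0.9]],
  [0,[0.55,-0.8,0],[0,0,0.9]],
])

```text
clock: 1.1
eef_pos: [494.9, 234.3, 266.1]
tool_rot: [-3.142, -0.0, -2.897]
force: [0.9, 0.8, -0.1]
width: 0.2
gripper_force: 0.0
```

send_rows([
  [0,[0.38,-0.77,-0.05],[0,0,-0.2]],
  [0,[0.38,-0.77,-0.05],[0,0,-0.2]],
  [0,[0.38,-0.77,-0.05],[0,0,-0.2]],
  [0,[0.36,-0.77,-0.08],[0,0,0]],
  [0,[0,0,0],[0,0,0]],
])

```text
clock: 1.72
eef_pos: [585.1, 45.1, 251.5]
tool_rot: [-3.138, -0.001, -2.961]
force: [-0.0, -0.1, 0.9]
width: -0.2
gripper_force: 0.0
```

```bash
python3 - <<'E'
from h import *
s=sensors.read_state();print(s['eef_pos'],s['tool_rot'],s['qpos'].round(2))
a=cam('side','s1');w=cam('wrist','w1')
I=np.hstack([cv2.resize(a['img'][110:260,190:340],(400,400)),cv2.resize(w['img'],(400,300)) if 0 else cv2.copyMakeBorder(cv2.resize(w['img'],(400,300)),0,100,0,0,0)])
cv2.imwrite('pics/c2.png',I[:,:,::-1])
E
```

```text
[585.09787029  45.08646602 251.54413108] [-3.13831656e+00 -1.41263955e-03 -2.96098775e+00] [-0.08  0.53 -0.07  1.69  0.05  0.92  1.58]
```

View pics/c2.png

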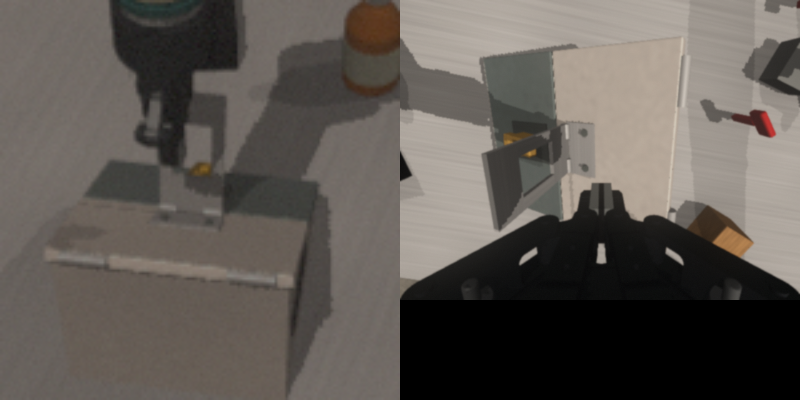

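send_rows([
  [0,[0.02,-0.42,-0.04],[0,0,0]],
  [0,[0.02,-0.42,-0.04],[0,0,0]],
  [0,[0.07,-0.36,-0.2],[0,0,0]],
  [0,[0.07,-0.36,-0.22],[0,0,0]],
  [0,[0.04,-0.19,-0.31],[0,0,0]],
  [0,[0.04,-0.19,-0.31],[0,0,0]],
  [0,[0.01,-0.05,-0.27],[0,0,0]],
  [0,[0.01,-0.05,-0.25],[0,0,0]],
])

```text
clock: 2.82
eef_pos: [600.7, -71.0, 152.7]
tool_rot: [3.141, -0.001, -2.952]
force: [0.0, 0.2, -0.3]
width: -0.3
gripper_force: 0.2
```

```bash
python3 - <<'E'
from h import *
s=sensors.read_state();print(s['eef_pos'],s['tool_rot'],s['qpos'].round(2))
a=cam('side','s2');t=cam('top','t2')
I=np.hstack([cv2.resize(a['img'][130:250,200:320],(400,400)),cv2.resize(t['img'][145:255,235:345],(400,400))])
cv2.imwrite('pics/c3.png',I[:,:,::-1])
E
```

```text
[600.74005936 -70.96528224 152.70032833] [ 3.14118474e+00 -8.77609565e-04 -2.95185781e+00] [ 0.11  0.68 -0.06  1.74  0.06  0.73  1.78]
```

View pics/c3.png

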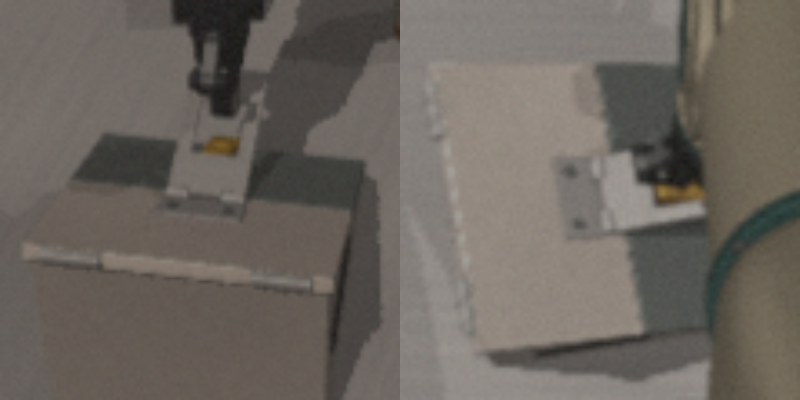

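send_rows([
  [0,[0,0,0.35],[0,0,0]],
  [0,[0.03,-0.15,0.1],[0.98,0.19,0]],
  [0,[0.03,-0.15,0],[0.98,0.19,0]],
  [0,[0.03,-0.15,0],[0.98,0.19,0]],
  [0,[0.03,-0.15,-0.1],[0.98,0.19,0]],
  [0,[0.03,-0.15,-0.1],[0.98,0.19,0]],
  [0,[0.02,-0.15,-0.1],[0.98,0.19,0]],
  [0,[0,0,0],[0,0,0]],
])

```text
clock: 3.92
eef_pos: [610.7, -128.4, 161.4]
tool_rot: [2.62, -0.003, -2.957]
force: [0.1, 1.0, -0.6]
width: -0.1
gripper_force: 0.0
```

```bash
python3 - <<'E'
from h import *
s=sensors.read_state();print(s['eef_pos'],s['qpos'].round(2)); print(R.from_euler('xyz',s['tool_rot']).as_matrix().round(3))
E
```

```text
[ 610.65917978 -128.43798458  161.37978469] [ 0.56  0.87 -0.32  1.45 -0.23  1.13  2.2 ]
[[-0.983 -0.158 -0.095]
 [-0.184  0.853  0.489]
 [ 0.003  0.498 -0.867]]
```

send_rows([
  [0,[0,0.04,-0.2],[0,0,0]],
  [0,[-0.02,0.1,-0.17],[0,0,0]],
  [0,[-0.02,0.1,-0.17],[0,0,0]],
  [0,[-0.02,0.1,-0.17],[0,0,0]],
  [0,[-0.02,0.1,-0.17],[0,0,0]],
  [0,[-0.02,0.08,-0.14],[0,0,0]],
  [0,[0,0,0],[0,0,0]],
])

```text
clock: 4.8
eef_pos: [609.5, -109.7, 97.2]
tool_rot: [2.649, 0.006, -2.962]
force: [6.7, -25.9, -12.6]
width: -0.2
gripper_force: 14.6
```

```bash
python3 - <<'E'
from h import *
a=cam('side','s3');t=cam('wrist','w3')
I=np.hstack([cv2.resize(a['img'][130:250,200:320],(400,400)),cv2.resize(t['img'],(533,400))[:,:400]])
cv2.imwrite('pics/c4.png',I[:,:,::-1])
E
```

```text
(no output)
```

View pics/c4.png

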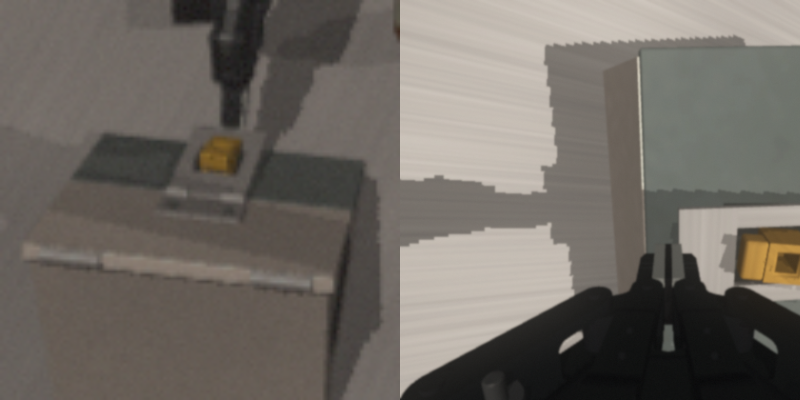

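```bash
cat >> h.py <<'E'
n=np.array([.096,-.489,.867]);n/=np.linalg.norm(n)
dn=np.array([.193*.866,-.981*.866,-.5]);dn-=n*(dn@n);dn/=np.linalg.norm(dn)
H=np.array([583.3,5.4,132.5])
p=np.cross(n,dn)
def loc(P): P=np.asarray(P)-H; return np.stack([P@dn,P@p,P@n],-1)
E
python3 - <<'E'
from h import *
for tag,box in(('w3',(470,559,200,310)),('s3',(200,320,150,225))):
    d=load(tag);P,uv=cloud(d,*box);L=loc(P);
    m=(L[:,0]>-20)&(L[:,0]<125)&(abs(L[:,1])<40)
    for a in range(-20,125,8):
        k=m&(L[:,0]>=a)&(L[:,0]<a+8)
        print(tag,a,'mid',np.percentile(L[k&(abs(L[:,1])<8),2],[10,50,90]).round(1) if (k&(abs(L[:,1])<8)).any() else None,'rails',[np.median(L[k&(abs(L[:,1]-s)<5),2]).round(1) for s in(-23,23)])
E
```

```text
w3 -20 mid [-5.  -4.2 -3.4] rails [np.float64(-4.3), np.float64(-4.1)]
w3 -12 mid [-4.9 -4.1 -3.3] rails [np.float64(-3.9), np.float64(0.5)]
w3 -4 mid [-0.7  0.2  0.9] rails [np.float64(0.6), np.float64(1.8)]
w3 4 mid [0.4 1.  1.8] rails [np.float64(0.4), np.float64(1.1)]
w3 12 mid [1.1 2.  2.7] rails [np.float64(1.3), np.float64(1.8)]
w3 20 mid [2.  2.6 3.3] rails [np.float64(2.5), np.float64(nan)]
w3 28 mid None rails [np.float64(nan), np.float64(nan)]
w3 36 mid None rails [np.float64(nan), np.float64(nan)]
w3 44 mid None rails [np.float64(nan), np.float64(nan)]
w3 52 mid None rails [np.float64(nan), np.float64(nan)]
w3 60 mid None rails [np.float64(nan), np.float64(nan)]
w3 68 mid None rails [np.float64(nan), np.float64(nan)]
w3 76 mid None rails [np.float64(nan), np.float64(nan)]
w3 84 mid None rails [np.float64(nan), np.float64(nan)]
w3 92 mid None rails [np.float64(nan), np.float64(nan)]
w3 100 mid None rails [np.float64(nan), np.float64(nan)]
w3 108 mid None rails [np.float64(nan), np.float64(nan)]
w3 116 mid None rails [np.float64(nan), np.float64(nan)]
w3 124 mid None rails 
[... 655 characters left out ...]
-1.   7.4 16.7] rails [np.float64(5.2), np.float64(7.1)]
s3 60 mid [ 1.3 14.9 18.1] rails [np.float64(7.2), np.float64(6.6)]
s3 68 mid [15.1 17.8 73.4] rails [np.float64(-1.0), np.float64(10.1)]
s3 76 mid [14.5 41.8 72.7] rails [np.float64(8.8), np.float64(8.8)]
s3 84 mid [56.3 60.7 65.9] rails [np.float64(8.5), np.float64(10.4)]
s3 92 mid [ 4.3 13.5 59.4] rails [np.float64(-6.1), np.float64(12.5)]
s3 100 mid [12.6 32.6 46.9] rails [np.float64(11.0), np.float64(11.8)]
s3 108 mid [12.5 25.6 48.8] rails [np.float64(3.0), np.float64(12.9)]
s3 116 mid [20.5 39.9 43.8] rails [np.float64(-5.3), np.float64(nan)]
s3 124 mid None rails [np.float64(nan), np.float64(nan)]
  return _methods._mean(a, axis=axis, dtype=dtype,
  ret = ret.dtype.type(ret / rcount)
```

```bash
python3 - <<'E' 2>/dev/null
from h import *
d=load('w3');P,uv=cloud(d,240,500,200,330);L=loc(P)
m=(abs(L[:,1])<10)
for a in range(0,135,5):
    k=(L[:,0]>=a)&(L[:,0]<a+5)
    f=lambda q:np.percentile(L[q,2],[10,50,90]).round(1) if q.any() else None
    print(a,'mid',f(k&m),'r-',f(k&(abs(L[:,1]+23)<4)),'r+',f(k&(abs(L[:,1]-23)<4)))
hsv=cv2.cvtColor(d['img'],cv2.COLOR_RGB2HSV)[uv[:,1],uv[:,0]];b=(hsv[:,1]>150)&(hsv[:,0]<35)&(L[:,2]>15)&(L[:,2]<30)
print('brass',b.sum(),L[b].min(0).round(1),L[b].max(0).round(1),np.median(L[b],0).round(1),cv2.minAreaRect(L[b][:,:2].astype(np.float32)))
print('tcp',loc(sensors.read_state()['eef_pos']))
E
```

```text
0 mid [-0.   0.2  0.4] r- None r+ [-0.4  0.5  1. ]
5 mid [0.3 1.1 1.7] r- [-7.9 -7.3 -6.2] r+ [0.4 1.  1.7]
10 mid [0.7 1.5 2.3] r- [-9.7  0.1  2. ] r+ [0.9 1.4 2.2]
15 mid [1.3 2.1 2.8] r- [-7.6  1.7  2.9] r+ [1.4 2.1 2.8]
20 mid [2.  2.7 3.3] r- [-7.5  2.   3.3] r+ [1.9 2.6 3.3]
25 mid [2.4 3.2 3.9] r- [-7.5  2.6  3.9] r+ [2.6 3.3 4. ]
30 mid [-5.8 -0.3  3.9] r- [-7.6  3.2  4.3] r+ [3.  3.8 4.6]
35 mid [-5.6 15.5 17. ] r- [-7.7  3.7  5. ] r+ [3.7 4.5 5.2]
40 mid [-5.3 16.2 17.3] r- [-7.6  4.2  5.5] r+ [4.4 5.1 5.8]
45 mid [-4.  16.3 17.2] r- [-7.8  4.8  5.8] r+ [4.9 5.6 6.1]
50 mid [-1.2 13.7 17. ] r- [-7.9  5.1  6.6] r+ [5.5 6.1 6.6]
55 mid [-3.2 10.4 16.8] r- [-7.8  5.7  7.1] r+ [5.8 6.5 7.3]
60 mid [-0.8 13.6 16.9] r- [-7.7  6.6  7.7] r+ [6.3 7.1 7.8]
65 mid [ 0.3 16.1 17.2] r- [-7.8  6.9  8.1] r+ [5.  7.5 8.2]
70 mid [-4.8 16.2 17.2] r- [-7.8  7.4  8.7] r+ [-4.7  7.6  8.5]
75 mid [-5.4 16.5 17.9] r- [-7.5  8.1  9.3] r+ [-5.9  5.   8.7]
80 mid [ 7.2 15.8 67.8] r- [-7.4  8.5  9.9] r+ [-5.7  6.   9.6]
85 mid [ 9.4 54.9 67.8] r- [-7.7  9.2 10.6] r+ [ 9.3 10.1 10.7]
90 mid [10.  53.8 67.5] r- [-7.7  9.7 10.9] r+ [ 9.8 10.6 11.3]
95 mid [10.6 53.6 64. ] r- [-7.7  9.9 11.6] r+ [10.1 10.9 11.7]
100 mid [11.1 12.2 63.3] r- [-7.8 10.8 12.1] r+ None
105 mid [12.2 39.7 65.1] r- [-7.9 11.3 12.6] r+ None
110 mid [12.8 45.5 66. ] r- [-7.9 10.  13.1] r+ None
115 mid [-7.3 44.2 55.7] r- [-8.2 -7.5 -6.8] r+ None
120 mid [-7.2 45.  64.9] r- [-8.2 -7.4 -6.7] r+ None
125 mid [-7.6 36.5 65.8] r- [-8.3 -7.6 -6.9] r+ None
130 mid [-8.4 22.1 61.7] r- [-9.  -8.1 -7.1] r+ None
brass 3124 [ 37.1 -10.2  15. ] [82.1 13.4 18.7] [59.6  1.3 16.6] ((59.4343376159668, 2.195545196533203), (22.453523635864258, 44.378997802734375), 84.8644027709961)
tcp [119.79831306   3.47044545  28.61861598]
```

send_rows([
  [0,[0.04,-0.2,0.36],[0,0,0]],
  [0,[0,0,0],[0,0,0]],
])

```text
clock: 5.15
eef_pos: [611.1, -117.6, 122.7]
tool_rot: [2.642, 0.005, -2.959]
force: [4.9, -19.7, -3.8]
width: 0.0
gripper_force: 10.6
```

```bash
python3 - <<'E'
from h import *
s=sensors.read_state();print(s['eef_pos'],loc(s['eef_pos']).round(1),s['tool_rot'],s['force'])
E
```

```text
[ 611.13033428 -117.63608818  122.66840128] [114.2   3.6  54.3] [ 2.64183801  0.00532093 -2.95920181] [  4.89583362 -19.74692107  -3.7601727 ]
```

send_rows([
  [0,[0.04,-0.21,-0.12],[0,0,0]],
  [0,[0.04,-0.21,0.36],[0,0,0]],
  [0,[0.04,-0.2,0.36],[0,0,0]],
  [0,[0,0,0],[0,0,0]],
])

```text
clock: 5.65
eef_pos: [615.9, -142.2, 160.9]
tool_rot: [2.621, 0.002, -2.951]
force: [0.8, 0.9, -0.1]
width: 0.3
gripper_force: 0.0
```

```bash
python3 - <<'E' 2>/dev/null
from h import *
s=sensors.read_state();print(s['eef_pos'],loc(s['eef_pos']).round(1),s['tool_rot'],s['force'])
for n_ in('wrist','side'):
    d=cam(n_,n_+'4');P,uv=cloud(d,0,560,0,420);L=loc(P)
    for a in range(5,125,10):
        k=(L[:,0]>=a)&(L[:,0]<a+10)&(L[:,2]>-4)
        f=lambda q:np.percentile(L[q,2],[10,50,90]).round(1) if q.sum()>5 else None
        print(a,'r-',f(k&(abs(L[:,1]+23)<4)),'r+',f(k&(abs(L[:,1]-23)<4)))
E
```

```text
[ 615.86788572 -142.17806273  160.90058959] [116.8   3.5  99.9] [ 2.62056293e+00  1.64036618e-03 -2.95077864e+00] [ 0.82116009  0.90797272 -0.06350912]
5 r- [2.4 4.1 5.6] r+ [2.9 4.  5.6]
15 r- [5.7 7.3 8.9] r+ [6.  7.6 9. ]
25 r- [ 9.1 10.6 12.3] r+ [ 9.4 10.6 12.3]
35 r- [12.3 13.8 15.5] r+ [11.1 13.8 15.5]
45 r- [15.8 17.2 19.1] r+ [15.  17.2 18.6]
55 r- [19.  20.7 22.3] r+ [18.4 20.6 22.3]
65 r- [22.4 24.1 25.7] r+ [21.2 23.8 25.5]
75 r- [25.5 27.3 29.1] r+ [25.3 27.3 28.8]
85 r- [28.4 30.7 32.3] r+ [29.3 30.7 32.3]
95 r- [32.2 33.9 35.6] r+ [32.4 33.8 35.1]
105 r- [33.6 36.1 37.1] r+ [35.8 36.4 36.6]
115 r- None r+ None
5 r- [3.3 5.5 6.6] r+ [2.8 4.7 7. ]
15 r- None r+ [ 5.2  8.1 11.4]
25 r- None r+ [ 9.6 11.5 13.1]
35 r- [ 12.4  14.6 418.4] r+ [12.6 14.3 17. ]
45 r- [ 16.7 413.4 417. ] r+ [16.2 18.7 20.2]
55 r- [ 16.5  21.9 410.3] r+ [18.4 21.6 22.3]
65 r- [ 25.6 218.  411.2] r+ [ 22.4  25.4 402.6]
75 r- [ 26.7 219.4 337.7] r+ [218.1 334.2 407.1]
85 r- [225.5 307.  380.3] r+ [219.5 297.7 367.8]
95 r- [217.7 303.1 374. ] r+ [ 32.3 172.2 228.6]
105 r- [ 38.  398.1 402.3] r+ None
115 r- [394.8 397.  397.3] r+ None
```

send_rows([
  [0,[-0.05,0.24,0.14],[0,0,0]],
  [0,[-0.02,0.1,-0.17],[0,0,0]],
  [0,[-0.02,0.1,-0.17],[0,0,0]],
  [0,[-0.02,0.1,-0.17],[0,0,0]],
  [0,[-0.02,0.1,-0.17],[0,0,0]],
  [0,[-0.02,0.1,-0.17],[0,0,0]],
  [0,[-0.02,0.1,-0.17],[0,0,0]],
  [0,[0,0,0],[0,0,0]],
])

```text
clock: 6.75
eef_pos: [603.9, -91.9, 105.8]
tool_rot: [2.617, -0.003, -2.951]
force: [0.2, 0.6, 0.1]
width: 0.1
gripper_force: 0.0
```

```bash
python3 - <<'E' 2>/dev/null
from h import *
s=sensors.read_state();print(s['eef_pos'],loc(s['eef_pos']).round(1),s['force'],n@s['force'],dn@s['force'])
E
```

```text
[603.8565503  -91.87454253 105.84364565] [99.5  1.4 26.4] [0.20552878 0.63751988 0.11850631] -0.1892690299269054 -0.5669841061571647
```

send_rows([
  [0,[-0.01,0.06,-0.1],[0,0,0]],
  [0,[-0.01,0.04,-0.07],[0,0,0]],
  [0,[0,0.01,-0.02],[0,0,0]],
  [0,[0,0,0],[0,0,0]],
  [0,[0,0,0],[0,0,0]],
])

```text
clock: 7.38
eef_pos: [604.0, -87.7, 97.9]
tool_rot: [2.62, 0.0, -2.953]
force: [-2.6, -6.1, 14.4]
width: -0.3
gripper_force: 7.7
```

```bash
python3 - <<'E' 2>/dev/null
from h import *
s=sensors.read_state();print(s['eef_pos'],loc(s['eef_pos']).round(1),s['force'],n@s['force'],dn@s['force'])
E
```

```text
[604.00030647 -87.73515676  97.86358599] [100.    2.3  17.5] [-2.62088691 -6.14007568 14.38508652] 15.22256398449735 -2.3838702702639116
```

send_rows([
  [0,[0.04,-0.2,0.36],[0,0,0]],
  [0,[0.06,-0.3,0.53],[0,0,0]],
  [0,[0.06,-0.3,0.53],[0,0,0]],
  [0,[0,0,0],[0,0,0]],
])

```text
clock: 7.88
eef_pos: [614.8, -136.6, 182.8]
tool_rot: [2.623, 0.004, -2.955]
force: [0.1, 0.3, -0.9]
width: 0.2
gripper_force: 0.0
```

```bash
cat > meas.py <<'E'
from h import *
import sys
def brass(tag):
    d=cam('wrist',tag);P,uv=cloud(d,0,560,0,420);L=loc(P)
    hsv=cv2.cvtColor(d['img'],cv2.COLOR_RGB2HSV)[uv[:,1],uv[:,0]];b=(hsv[:,1]>130)&(hsv[:,0]<35)&(L[:,2]>14)&(L[:,2]<22)&(abs(L[:,0]-60)<40)&(abs(L[:,1])<30)
    print('brass',b.sum(),np.median(L[b],0).round(1),cv2.minAreaRect(L[b][:,:2].astype(np.float32)))
    s=(abs(L[:,0]-50)<60)&(abs(L[:,0]-50)>20)&(abs(abs(L[:,1]-1.8)-22)<4)&(abs(L[:,2])<20)&(L[:,2]>-4)
    print('strap slope',np.polyfit(L[s][:,0],L[s][:,2],1).round(4))
    return d,uv[b].min(0),uv[b].max(0)
E
python3 - <<'E'
from meas import *
s=sensors.read_state();print(s['eef_pos'],loc(s['eef_pos']).round(1))
d,lo,hi=brass('w5');print(lo,hi)
c=(lo+hi)//2;x,y=c;I=d['img'][y-50:y+50,x-50:x+50];print(c)
cv2.imwrite('pics/c5.png',np.hstack([cv2.resize(I,(500,500),interpolation=2),cv2.copyMakeBorder(cv2.resize(d['img'],(300,225)),0,275,0,0,0)])[:,:,::-1])
E
```

```text
[ 614.80865793 -136.57035268  182.7954434 ] [101.    3.5 116.1]
brass 1418 [60.3  1.5 16.5] ((59.50940704345703, 2.0859498977661133), (21.803997039794922, 45.28910827636719), 85.00839233398438)
strap slope [-0.0103  0.4386]
[306 204] [367 234]
[336 219]
```

View pics/c5.png

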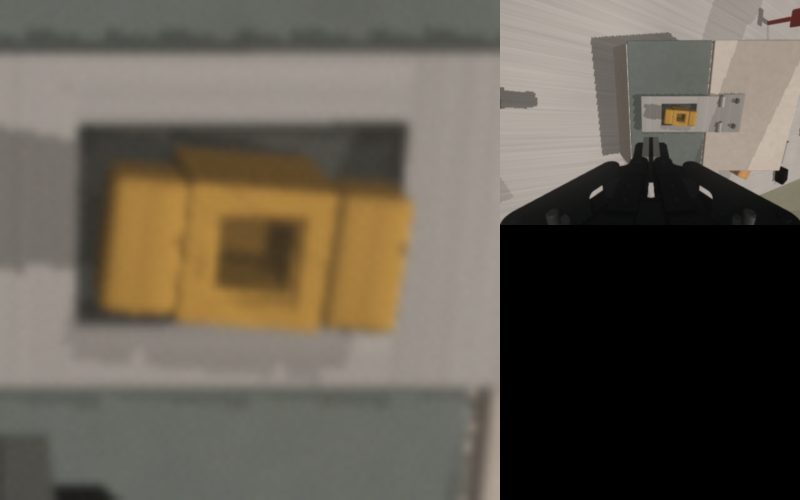

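send_rows([
  [0,[0.05,0,0.9],[0,0,0]],
  [0,[-0.3,0.75,0.2],[-0.98,-0.19,0]],
  [0,[-0.36,0.88,0],[-0.98,-0.19,0]],
  [0,[-0.36,0.88,0],[-0.98,-0.19,0]],
  [0,[-0.36,0.88,0],[-0.98,-0.19,0]],
  [0,[-0.36,0.88,0],[-0.98,-0.19,0]],
  [0,[-0.36,0.88,0],[-0.98,-0.19,0]],
  [0,[-0.36,0.88,0],[0,0,-0.5]],
])

```text
clock: 8.93
eef_pos: [465.2, 231.6, 245.6]
tool_rot: [-3.141, -0.002, -2.992]
force: [1.0, 0.7, 0.3]
width: -0.2
gripper_force: 0.0
```

```bash
python3 - <<'E'
from h import *
d=load('w5')
for z in(15.5,16.5,17.5):
    f=pt(d,338,219.6,500.);C=np.linalg.inv(d['world_to_cam'])[:3,3];r=f-C;t=(z-loc(C)[2])/(r@n);X=C+t*r;print(z,X.round(1),loc(X).round(2))
s=sensors.read_state();print(s['eef_pos'],s['tool_rot'],s['qpos'].round(2))
E
```

```text
15.5 [596.8 -51.1 117. ] [57.99  2.35 15.5 ]
16.5 [596.6 -51.8 117.8] [58.17  2.02 16.5 ]
17.5 [596.4 -52.5 118.6] [58.36  1.69 17.5 ]
[465.20900581 231.55086618 245.58979384] [-3.14134741e+00 -1.77345118e-03 -2.99155427e+00] [-0.42  0.45 -0.13  1.88  0.08  0.82  1.13]
```

send_rows([
  [50,[-0.13,0.3,-0.15],[0,0,-0.86]],
  [50,[-0.13,0.3,-0.15],[0,0,-0.86]],
  [50,[-0.13,0.3,-0.15],[0,0,-0.86]],
  [50,[-0.13,0.28,-0.15],[0,0,-0.86]],
  [50,[0,0.1,-0.15],[0,0,-0.86]],
  [50,[0,0,0],[0,0,0]],
])

```text
clock: 9.68
eef_pos: [435.2, 304.6, 199.9]
tool_rot: [-3.139, -0.003, 2.915]
force: [0.8, 0.0, -0.3]
width: 50.1
gripper_force: 0.0
```

```bash
python3 - <<'E'
from h import *
s=sensors.read_state();print(s['eef_pos'],s['tool_rot'],s['qpos'].round(2))
d=cam('wrist','w6');t=cam('top','t6')
for dd in(d,):
    P,uv=cloud(dd,0,560,0,420)
    k=(np.hypot(P[:,0]-433,P[:,1]-315)<40)
    for lo,hi in((88,103),(36,44)):
        q=k&(P[:,2]>lo)&(P[:,2]<hi);print(lo,q.sum(),P[q].mean(0).round(1),cv2.minAreaRect(P[q][:,:2].astype(np.float32)),uv[q].min(0),uv[q].max(0))
u=proj(d,[433,315,96])[0].astype(int);print(u)
I=d['img'];x,y=u;C=I[max(0,y-60):y+60,max(0,x-70):x+70]
cv2.imwrite('pics/c6.png',np.vstack([cv2.resize(C,(700,600),interpolation=2)])[:,:,::-1])
print(max(0,x-70),max(0,y-60),C.shape)
E
```

```text
[435.17710422 304.61278615 199.86132941] [-3.13888290e+00 -2.82702577e-03  2.91504967e+00] [-0.64  0.52 -0.03  1.9   0.02  0.72  0.66]
88 639 [430.8 318.1  94.4] ((431.9237976074219, 318.0135498046875), (9.984848976135254, 39.57172393798828), 75.77796936035156) [290 187] [303 237]
36 3337 [429.7 317.7  39.3] ((432.1654968261719, 317.94500732421875), (60.038143157958984, 60.132076263427734), 77.31678771972656) [262 165] [327 227]
[293 216]
223 156 (120, 140, 3)
```

View pics/c6.png

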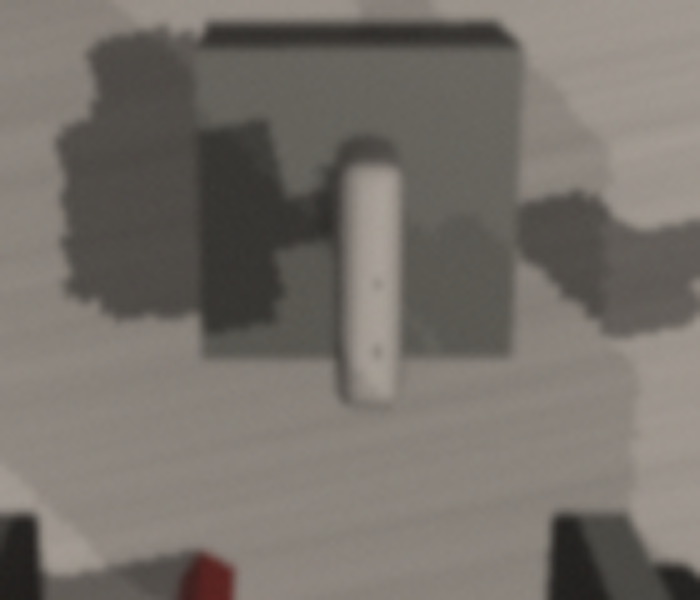

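send_rows([
  [50,[-0.05,0.21,-0.4],[0,0,0]],
  [50,[0,0,-0.7],[0,0,0]],
  [50,[0,0,-0.5],[0,0,0]],
  [50,[0,0,-0.3],[0,0,0]],
  [50,[0,0,-0.08],[0,0,0]],
  [50,[0,0,0],[0,0,0]],
])

```text
clock: 10.52
eef_pos: [434.4, 316.9, 83.0]
tool_rot: [3.141, 0.0, 2.912]
force: [-0.2, 0.4, -0.5]
width: 49.3
gripper_force: 0.0
```

send_rows([
  [50,[-0.03,0,-0.02],[0,0,0]],
  [4,[0,0,0],[0,0,0]],
  [4,[0,0,0],[0,0,0]],
  [4,[0,0,0],[0,0,0]],
  [4,[0,0,0],[0,0,0]],
  [4,[0,0,0],[0,0,0]],
])

```text
clock: 11.28
eef_pos: [432.6, 317.1, 82.0]
tool_rot: [3.141, 0.0, 2.912]
force: [-0.5, -0.9, 5.1]
width: 9.3
gripper_force: 59.9
```

send_rows([
  [4,[0,0,0.3],[0,0,0]],
  [4,[0,0,0.7],[0,0,0]],
  [4,[0,0,1],[0,0,0]],
  [4,[0,0,0.9],[0,0,0.94]],
  [4,[0.2,-0.5,0.4],[0,0,0.94]],
  [4,[0.36,-0.8,0.1],[0,0,0.94]],
  [4,[0.36,-0.8,0],[0,0,0.94]],
  [4,[0.36,-0.87,0],[0.5,0.1,0]],
])

```text
clock: 12.28
eef_pos: [509.4, 138.8, 285.4]
tool_rot: [3.096, -0.004, -3.039]
force: [1.5, 0.5, -1.6]
width: 9.0
gripper_force: 59.4
```

```bash
python3 -c "
from h import *
s=sensors.read_state();print(s['eef_pos'],s['tool_rot'],s['qpos'].round(2),s['width'])"
```

```text
[509.35543681 138.76926209 285.39617923] [ 3.09550247 -0.00413835 -3.03929835] [-0.21  0.41 -0.11  1.81 -0.    0.92  1.36] 9.049288085280608
```

send_rows([
  [4,[0.32,-0.81,0.1],[0.95,0.19,0]],
  [4,[0.32,-0.81,0],[0.95,0.19,0]],
  [4,[0.32,-0.81,0],[0.95,0.19,0]],
  [4,[0.32,-0.81,-0.2],[0.95,0.19,0]],
  [4,[0.32,-0.78,-0.3],[0.95,0.19,0]],
  [4,[0,0,-0.2],[0.6,0.12,0]],
  [4,[0,0,0],[0,0,0]],
])

```text
clock: 13.15
eef_pos: [603.9, -103.3, 247.0]
tool_rot: [2.621, -0.054, -3.032]
force: [-0.4, 0.4, -0.6]
width: 9.2
gripper_force: 59.5
```

```bash
cat > st.py <<'E'
from h import *
s=sensors.read_state();M=R.from_euler('xyz',s['tool_rot']).as_matrix();z=M[:,2]
L=loc(s['eef_pos']);tip=loc(s['eef_pos']+67*z)
y=M[:,1];print('tcp',s['eef_pos'].round(1),'loc',L.round(1),'tip',tip.round(1),'yaw_slope',np.degrees(np.arctan2(y@p,y@dn)).round(1),'z off',np.degrees([z@dn,z@p]).round(1),'F',s['force'].round(1),[(s['force']@a).round(1) for a in(dn,p,n)],s['torque'].round(2),s['width'].round(1),s['qpos'].round(2),s['clock'])
E
python3 - <<'E'
import st
from meas import *
d,lo,hi=brass('w7');print(lo,hi)
# pixel projections of predicted tip & mouth
print(proj(d,[H+58.5*dn+2*p+16.5*n, st.s['eef_pos']+67*st.z]).round(1))
I=d['img'][140:360,180:420] 
cv2.imwrite('pics/c7.png',cv2.resize(d['img'][130:340,170:450],(800,600),interpolation=2)[:,:,::-1])
E
```

```text
Traceback (most recent call last):
  File "st.py", line 4, in <module>
    y=M[:,1];print('tcp',s['eef_pos'].round(1),'loc',L.round(1),'tip',tip.round(1),'yaw_slope',np.degrees(np.arctan2(y@p,y@dn)).round(1),'z off',np.degrees([z@dn,z@p]).round(1),'F',s['force'].round(1),[(s['force']@a).round(1) for a in(dn,p,n)],s['torque'].round(2),s['width'].round(1),s['qpos'].round(2),s['clock'])
                                                                                                                                                                                                                                                                         ^^^^^^^^^^^^^^^^
AttributeError: 'float' object has no attribute 'round'
```

```bash
sed -i "s/s\['width'\].round(1)/s['width']/" st.py; python3 - <<'E'
import st
from meas import *
d,lo,hi=brass('w7');print(lo,hi)
print(proj(d,[H+58.5*dn+2*p+16.5*n, st.s['eef_pos']+67*st.z]).round(1))
cv2.imwrite('pics/c7.png',cv2.resize(d['img'][130:340,170:450],(800,600),interpolation=2)[:,:,::-1])
E
```

```text
tcp [ 603.9 -103.3  247. ] loc [ 38.9  -0.7 154.4] tip [38.8 -1.  87.4] yaw_slope 174.2 z off [-0.1 -0.3] F [-0.4  0.4 -0.6] [np.float64(-0.1), np.float64(-0.3), np.float64(-0.8)] [-0.59 -0.06  0.03] 9.184605478196557 [ 0.47  0.74 -0.21  1.43 -0.33  1.26  2.11] 13.15
brass 1054 [59.   1.7 16.5] ((58.86614227294922, 2.4675331115722656), (22.175474166870117, 44.919986724853516), 84.46012878417969)
strap slope [-0.0084  0.351 ]
[233 203] [284 227]
[[258.8 214.7]
 [280.6 238.2]]
```

View pics/c7.png

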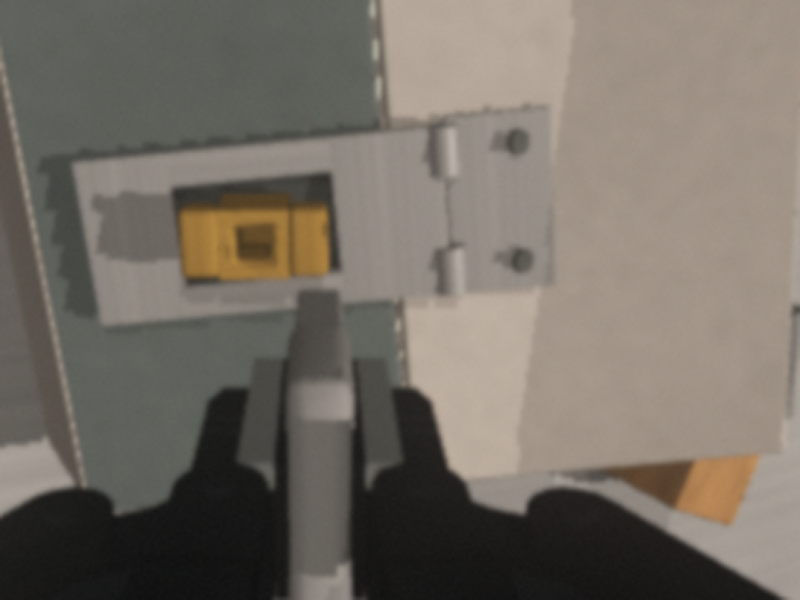

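send_rows([
  [4,[0.1,-0.28,-0.17],[0,0,0]],
  [4,[-0.03,0.14,-0.25],[0,0,0]],
  [4,[-0.03,0.14,-0.25],[0,0,0]],
  [4,[-0.02,0.13,-0.23],[0,0,0]],
  [4,[-0.01,0.06,-0.11],[0,0,0]],
  [4,[0,0,0],[0,0,0]],
  [4,[0,0,0],[0,0,0]],
])

```text
clock: 14.08
eef_pos: [606.2, -91.5, 189.4]
tool_rot: [2.624, -0.048, -3.031]
force: [-0.2, 0.3, -0.7]
width: 9.2
gripper_force: 59.5
```

```bash
python3 - <<'E'
import st
from meas import *
d,lo,hi=brass('w8');print(lo,hi)
print(proj(d,[H+58*dn+2.1*p+16.5*n, st.s['eef_pos']+67*st.z, H+58*dn+2.1*p+16.5*n+np.zeros(3)]).round(1))
cv2.imwrite('pics/c8.png',cv2.resize(d['img'][180:270,220:340],(800,600),interpolation=2)[:,:,::-1])
E
```

```text
tcp [606.2 -91.5 189.4] loc [57.9  3.8 98.9] tip [58.1  3.8 31.9] yaw_slope 174.5 z off [ 0.1 -0. ] F [-0.2  0.3 -0.7] [np.float64(0.1), np.float64(-0.1), np.float64(-0.7)] [-0.66 -0.12  0.05] 9.166778445185477 [ 0.46  0.8  -0.22  1.49 -0.33  1.14  2.14] 14.075
brass 1506 [60.4  0.4 16.5] ((58.98768615722656, 1.8583259582519531), (21.770578384399414, 44.92658615112305), 85.51753234863281)
strap slope [-0.0088  0.3927]
[247 212] [311 242]
[[280.6 228.1]
 [280.7 238.2]
 [280.6 228.1]]
```

View pics/c8.png

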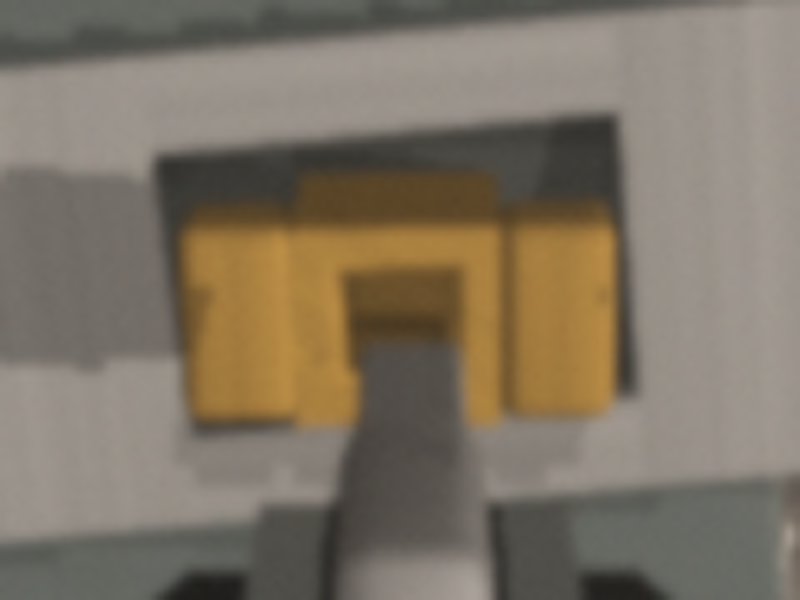

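send_rows([
  [4,[-0.03,-0.02,-0.01],[0,0,0]],
  [4,[-0.01,0.05,-0.09],[0,0,0]],
  [4,[-0.01,0.05,-0.09],[0,0,0]],
  [4,[-0.01,0.05,-0.09],[0,0,0]],
  [4,[0,0,0],[0,0,0]],
])

```text
clock: 14.75
eef_pos: [602.5, -82.8, 171.6]
tool_rot: [2.623, -0.049, -3.03]
force: [2.3, 0.9, -2.6]
width: 9.0
gripper_force: 59.5
```

```bash
python3 st.py
```

```text
tcp [602.5 -82.8 171.6] loc [58.8  1.9 78.9] tip [58.8  1.8 11.9] yaw_slope 174.5 z off [ 0.1 -0.1] F [ 2.3  0.9 -2.6] [np.float64(0.9), np.float64(2.4), np.float64(-2.5)] [-0.75 -0.52 -0.2 ] 9.013159323956966 [ 0.45  0.81 -0.22  1.52 -0.34  1.09  2.15] 14.75
```

send_rows([
  [4,[-0.01,0.04,-0.07],[0,0,0]],
  [4,[-0.01,0.04,-0.07],[0,0,0]],
  [4,[-0.01,0.04,-0.07],[0,0,0]],
  [4,[0,0.01,-0.02],[0,0,0]],
  [4,[0,0,0],[0,0,0]],
])

```text
clock: 15.38
eef_pos: [601.0, -75.6, 158.6]
tool_rot: [2.623, -0.048, -3.031]
force: [3.9, -1.7, 2.0]
width: 9.4
gripper_force: 60.0
```

```bash
python3 st.py
```

```text
tcp [601.  -75.6 158.6] loc [58.8  1.8 63.9] tip [58.9  1.7 -3.1] yaw_slope 174.5 z off [ 0.1 -0. ] F [ 3.9 -1.7  2. ] [np.float64(1.1), np.float64(3.5), np.float64(2.9)] [-0.6  -0.92 -0.44] 9.425245803029231 [ 0.44  0.82 -0.22  1.54 -0.34  1.06  2.15] 15.375
```

send_rows([
  [4,[0.01,0.02,-0.04],[0,0,0]],
  [4,[0,0,0],[0,0,0]],
])

```text
clock: 15.62
eef_pos: [601.3, -75.6, 158.3]
tool_rot: [2.624, -0.048, -3.031]
force: [0.2, -6.0, 14.7]
width: 9.1
gripper_force: 62.1
```

```bash
python3 st.py
```

```text
tcp [601.3 -75.6 158.3] loc [59.1  2.1 63.7] tip [59.2  2.  -3.3] yaw_slope 174.5 z off [ 0.1 -0. ] F [ 0.2 -6.  14.7] [np.float64(-2.1), np.float64(-0.9), np.float64(15.7)] [-0.04  0.17  0.14] 9.122539411299677 [ 0.44  0.82 -0.22  1.54 -0.34  1.06  2.15] 15.625
```

send_rows([
  [4,[0,0,0],[-0.1,0.49,-0.87]],
  [4,[0,0,0],[-0.1,0.49,-0.87]],
  [4,[0,0,0],[-0.1,0.49,-0.87]],
  [4,[0,0,0],[-0.1,0.49,-0.87]],
  [4,[0,0,0],[-0.1,0.49,-0.87]],
  [4,[0,0,0],[-0.1,0.49,-0.87]],
  [4,[0,0,0],[-0.1,0.49,-0.87]],
  [4,[0,0,0],[-0.1,0.49,-0.87]],
])

```text
clock: 16.62
eef_pos: [601.8, -75.1, 158.5]
tool_rot: [2.762, -0.364, 2.607]
force: [1.8, -4.5, 14.1]
width: 8.7
gripper_force: 62.0
```

```bash
python3 st.py
```

```text
tcp [601.8 -75.1 158.5] loc [58.6  2.6 63.7] tip [58.8  2.6 -3.3] yaw_slope 134.2 z off [ 0.1 -0. ] F [ 1.8 -4.5 14.1] [np.float64(-2.9), np.float64(0.9), np.float64(14.6)] [ 0.11 -0.11  0.01] 8.707573663860028 [ 0.33  0.82 -0.03  1.54 -0.49  1.1   1.57] 16.625
```

send_rows([
  [4,[0,0,0],[-0.1,0.49,-0.87]],
  [4,[0,0,0],[-0.1,0.49,-0.87]],
  [4,[0,0,0],[-0.1,0.49,-0.87]],
  [4,[0,0,0],[-0.1,0.49,-0.87]],
  [4,[0,0,0],[-0.1,0.49,-0.87]],
  [4,[0,0,0],[-0.1,0.49,-0.87]],
  [4,[0,0,0],[-0.1,0.49,-0.87]],
  [4,[0,0,0],[-0.1,0.49,-0.87]],
])

```text
clock: 17.62
eef_pos: [602.1, -75.5, 158.3]
tool_rot: [3.102, -0.517, 1.847]
force: [2.0, -4.7, 11.8]
width: 9.2
gripper_force: 61.7
```

```bash
python3 st.py
```

```text
tcp [602.1 -75.5 158.3] loc [59.1  2.8 63.8] tip [59.3  2.8 -3.2] yaw_slope 94.1 z off [ 0.2 -0.1] F [ 2.  -4.7 11.8] [np.float64(-1.5), np.float64(1.1), np.float64(12.7)] [-0.18 -0.35 -0.13] 9.180113080993877 [ 0.23  0.82  0.16  1.55 -0.61  1.16  0.98] 17.625
```

send_rows([
  [4,[0,0,0],[-0.1,0.49,-0.87]],
  [4,[0,0,0],[-0.04,0.2,-0.35]],
  [4,[0,0,0],[0,0,0]],
  [4,[0,0,0],[0,0,0]],
])

```text
clock: 18.12
eef_pos: [602.1, -75.5, 158.3]
tool_rot: [-3.112, -0.518, 1.708]
force: [2.8, -4.1, 12.7]
width: 9.3
gripper_force: 61.8
```

```bash
python3 st.py
```

```text
tcp [602.1 -75.5 158.3] loc [59.1  2.9 63.7] tip [59.3  2.8 -3.3] yaw_slope 87.2 z off [ 0.2 -0.1] F [ 2.8 -4.1 12.7] [np.float64(-2.4), np.float64(2.0), np.float64(13.3)] [-0.07 -0.43 -0.17] 9.266745868680866 [ 0.21  0.83  0.19  1.55 -0.63  1.17  0.88] 18.125
```

send_rows([
  [4,[0,0,0],[-0.05,0.24,-0.43]],
  [4,[0,0,0],[-0.05,0.24,-0.43]],
  [4,[0,0,0],[0,0,0]],
])

```text
clock: 18.5
eef_pos: [602.2, -75.5, 158.3]
tool_rot: [-3.064, -0.513, 1.609]
force: [2.1, -5.5, 12.5]
width: 8.9
gripper_force: 61.8
```

```bash
python3 st.py
```

```text
tcp [602.2 -75.5 158.3] loc [59.1  2.9 63.7] tip [59.3  2.8 -3.3] yaw_slope 82.2 z off [ 0.2 -0.1] F [ 2.1 -5.5 12.5] [np.float64(-1.2), np.float64(1.0), np.float64(13.7)] [-0.09 -0.44 -0.24] 8.868231880399973 [ 0.2   0.83  0.22  1.55 -0.65  1.18  0.8 ] 18.5
```

send_rows([
  [4,[0,-0.01,0.02],[0,0,0]],
  [4,[0,0,0],[0,0,0]],
  [50,[0,0,0],[0,0,0]],
  [50,[0,0,0],[0,0,0]],
  [50,[0,0,0],[0,0,0]],
  [50,[0.02,-0.1,0.17],[0,0,0]],
  [50,[0.05,-0.25,0.43],[0,0,0]],
  [50,[0.08,-0.41,0.72],[0,0,0]],
])

```text
clock: 19.5
eef_pos: [609.2, -119.9, 236.6]
tool_rot: [-3.056, -0.515, 1.608]
force: [2.0, -0.2, 0.4]
width: 49.9
gripper_force: 0.0
```

```bash
python3 st.py; python3 - <<'E'
from h import *
d=cam('wrist','w9');a=cam('side','s9')
for dd in (d,a):
    P,uv=cloud(dd,0,560,0,420);L=loc(P);hsv=cv2.cvtColor(dd['img'],cv2.COLOR_RGB2HSV)[uv[:,1],uv[:,0]]
    b=(hsv[:,1]>130)&(hsv[:,0]<35)&(L[:,2]>10)&(L[:,2]<22)&(abs(L[:,0]-60)<40)&(abs(L[:,1])<35)
    if b.sum()>5: print('brass',L[b].min(0).round(),L[b].max(0).round(),cv2.minAreaRect(L[b][:,:2].astype(np.float32)))
    k=(L[:,2]>50)&(L[:,2]<90)&(abs(L[:,0]-59)<28)&(abs(L[:,1]-2)<28)
    if k.sum()>5: print('wing',k.sum(),L[k].mean(0).round(1),np.percentile(L[k][:,2],[50,90,98]).round(1),cv2.minAreaRect(L[k][:,:2].astype(np.float32)))
    s=(abs(L[:,0]-50)<60)&(abs(L[:,0]-50)>20)&(abs(abs(L[:,1]-1.8)-22)<4)&(abs(L[:,2])<12)&(L[:,2]>-4)
    print('strap',np.polyfit(L[s][:,0],L[s][:,2],1).round(3))
cv2.imwrite('pics/c9.png',np.hstack([cv2.resize(d['img'],(400,300)),cv2.resize(a['img'][130:220,200:320],(400,300))])[:,:,::-1])
E
```

```text
tcp [ 609.2 -119.9  236.6] loc [ 59.1   1.3 154.1] tip [59.1  0.8 87.1] yaw_slope 82.2 z off [-0.  -0.4] F [ 2.  -0.2  0.4] [np.float64(0.3), np.float64(1.9), np.float64(0.7)] [-0.49 -0.14 -0.01] 49.94549016830271 [ 0.24  0.78  0.25  1.41 -0.59  1.37  0.75] 19.5
brass [ 48. -20.  10.] [70. 25. 19.] ((58.813743591308594, 2.446624755859375), (44.373085021972656, 22.21725082397461), 89.69036102294922)
wing 876 [60.4  2.2 74.2] [75.8 77.7 78.4] ((63.276512145996094, 1.861299991607666), (40.62561798095703, 10.009200096130371), 0.3495989739894867)
strap [-0.009  0.368]
brass [ 45. -20.  10.] [69. 25. 18.] ((56.91593933105469, 2.7888946533203125), (44.65702438354492, 23.174156188964844), 89.65127563476562)
wing 68 [53.3  1.4 67.6] [68.2 76.8 78.5] ((62.090087890625, 2.8301126956939697), (11.06800365447998, 46.540218353271484), 88.48099517822266)
strap [-0.005  0.654]
```

View pics/c9.png

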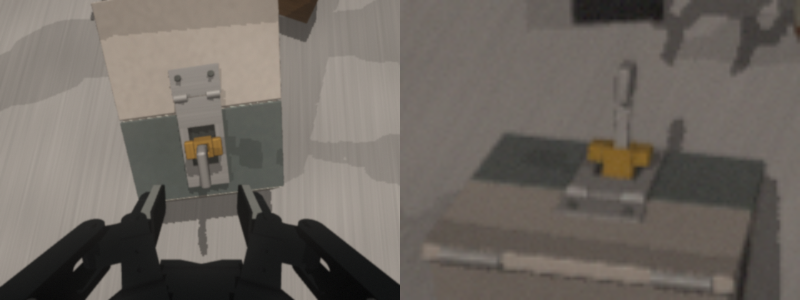

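```bash
python3 -c "
from h import *
print(ctrl.finish_job())"
```

```text
the job is handed in; nothing more can be done
None
```

The job is handed in, though the hand-in gave no verdict. My last camera check showed the hasp flat and the staple turned about 90° to locked. The key stood fully home, leaning about 0.06 rad (limit 0.17), and the gripper was clear at 19.5 s.

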